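# Unlock the objective case with the key that fits

### The arm

A 6-joint arm with a two-finger parallel gripper is mounted at the origin on the work surface. World frame = base frame: x ahead of the robot, y to its left, z up, the work surface at z = 0. Lengths are in mm, angles in rad, forces in N, time in s.
With the tool pointing down it reaches from about 350 to 975 mm from the base axis. Payload 7.1 kg.
Tool frame: the origin (TCP) lies between the finger pads; the fingertips stand 17 mm ahead of it and the grasp point (between the pads) lies 2 mm behind it (bot.tip_extent is the distance from the TCP to the fingertips, in mm); z points along the fingers, y is the direction in which the jaws open and shut (so a half turn about z gives the same grasp; the last joint's range is limited). The gripper opens to 88 mm and grips with 3 to 60 N. Pads are 20 mm wide; open, the fingers measure 115 mm over their backs; the gripper's body (75 mm by 178 mm) begins 61 mm behind the grasp point.
Start: joints at [-1.352, 0.423, 1.63, -0, 1.089, -0.019], TCP at [147.247, -607.39, 239.675] pointing down, gripper open.
Joint ranges: [-3, 3], [-0.9, 2.11], [0.09, 2.58], [-1.31, 4.45], [0.11, 2.69], [-2.54, 2.54]. Speed limits (rad/s): [2.39, 2.39, 3.01, 3.14, 3.14, 3.14].

### API

Orientations are given as a rotation vector (axis times angle).
In Python, from workcell import bot gives the robot as it stands.
- The arm moves only by the tool send_rows, never from a script. Its arguments are lists of equal length, an entry for each row: "slide": the shift along the tool's x, y, z in mm, a list of three; "rotation": the turn, a rotation vector about the tool's x, y, z in rad, a list of three. In form: {"slide": [[x, y, z], ...], "rotation": [[rx, ry, rz], ...]}. A call has 1 to 12 rows; each row is the pose to reach, as a shift and turn from the pose commanded when the call began, along the tool's axes at that moment; what a row does not reach only later rows make up. A row lasts 1/12 s, in which the tool goes at most 41.7 mm and 7.16 degrees, less where a joint would pass 70% of its speed; a pose out of reach is approached as far as the arm can. A call with a gripper value outside its range is refused whole. "hand" is the finger opening in mm, from 0 to 87.8, set as the call begins (left out, the last holds). The fingers move at their own pace and stop on an object; the grip force is fixed at half the most. Time passes only in rows, so rows that repeat a pose let the fingers close. It gives the time, the measured TCP pose, the force and the opening at its end, in the units of the state.
- bot.state(): the state, without advancing time (a new reading comes with each control period).
- bot.get_image(name): name is "side" or "top" or "wrist"; returns a dict with "frame" (420x560x3 uint8, red, green, blue), "fovy" (degrees; the focal length in pixels is half the picture's height over the tangent of half this angle, whatever the lens; pixels are square), "cx", "cy" (the principal point, pixels), "D" ([k1, k2, p1, p2, k3] as OpenCV has them; the pictures are not rectified), "xyz" and "attitude" of the camera in the world. Camera axes: x right, y down, z forward; pixel columns grow to the right and rows downward; lengths in mm; the calibration is good to about 2 mm. A picture is of the moment at which its call begins. There is no depth.
- bot.sign_off(): hands the job in, once; it reports no verdict.
The state is a dict: "time": time; "joint_positions": joint angles; "qvel": joint speeds; "joint_torque": joint torques, N m; "tcp_pos": TCP position; "tool_rot": TCP orientation; "ft_force": force on the tool from outside, world axes, zero at the start; "wrist_torque": the same for the moment, N m; "width": finger opening in mm.
Only numpy, scipy, OpenCV 4.12 (cv2) and the standard library are available. Lean on these libraries where they do the work, as an engineer would, in place of code of your own. Each camera call takes 0.05 s, during which the arm holds its last target.

### The job

The grey instrument case on the microscope bench is locked by a cam lock with a straight slot on its lid. From the three keys in the rack take the one whose blade fits that slot and can turn it (each key has a head of the same shape as its blade), put it fully down into the slot and turn it counter-clockwise, seen from above, until the brass latch tongue has swung well clear of its catch, as far as it will easily go. Then draw the key straight out, leaving the latch open, and set the key aside in the round metal dish.

Things in the scene. Friction and masses are not known exactly. Their poses are not given: they have to be found in the camera images.
- flat_key: Steel key, 74 mm tall, in one of 3 holes of the rack (plate top 50 mm up, holes 85 mm apart), beside a cross-shaped key and a round blank of equal height. Origin: underside of its collar (48 dia, 6 thick), on the axis; z up. Head: bar 44 (x) by 12 mm (y), 6 to 48 mm above the origin; grip across the 12. Blade: 30 (x) by 10 mm (y), down to 26 mm below. A half turn about z looks the same. 0.12 kg.
- keyway (a point): Centre of the lock's slot, level with the top of its steel rotor (68 mm dia, top 77 mm above the bench, 32 mm above the lid). Slot: 42 mm along x, 20 mm along y, 28 mm deep, open from above; z up; turns with the rotor. Fully in, the key's collar rests on the rotor, its origin at this point. The key turns about 0.35 rad in the loose slot before it drives the rotor.
- cam (a joint): Turn of the rotor and its brass tongue (reaches 104 mm from the axis), rad: 0 to 0.12 when locked, tongue under its catch at the case's near end; grows counter-clockwise seen from above, stop at 1.0. Friction about 0.1 N m; stays where left. The case is 200 by 150 mm, 45 mm high, fixed.
- dish: Low round metal dish, fixed on the bench: 110 mm across the rim, 100 mm at the foot, 30 mm high, wall 4 mm, inner floor 5 mm above the bench. Origin: centre of its underside.

How it is judged:
By the outcome, as a careful person would: the job done as asked, in the order asked, and still so for the second after the job is handed in, with the robot touching nothing.
It also fails if it takes over 51 s, if anything falls off the work surface, if the arm or the gripper's body presses on something with over 40 N, if the wrist force passes 120 N, or if a joint passes its speed limit or range.

## Working session

There is one attempt and no reset: what is moved stays moved. The work goes in short steps, Python scripts to look and compute and a tool call to move; the robot and the scene stay as the last step left them, time stands still between calls to the robot, and variables do not carry over. Pictures are saved under pics/ and viewed, and the job is handed in when it is done.

Besides the shell and the picture viewer there is one more tool, called after "Call:" by a JSON object that holds its "name" and its "arguments", one argument or row to a line. send_rows: Moves the arm, as the interface text tells. Its arguments: {"type":"object","properties":{"slide":{"type":"array","items":{"type":"array","items":{"type":"number"}}},"rotation":{"type":"array","items":{"type":"array","items":{"type":"number"}}},"hand":{"type":"number"}},"required":["slide","rotation"]}

```bash
mkdir -p pics; ls; python3 - <<'E'
from workcell import bot
import cv2,pickle
print(bot.state())
for n in ("side","top","wrist"):
    d=bot.get_image(n)
    cv2.imwrite(f"pics/{n}0.png",d["frame"][:,:,::-1])
    pickle.dump(d,open(f"pics/{n}0.pkl","wb"))
    print(n,{k:v for k,v in d.items() if k!="frame"})
E
```

```text
pics
{'time': 0.0, 'joint_positions': array([-1.35199884e+00,  4.23824356e-01,  1.63073753e+00, -4.69331490e-05,
        1.08855957e+00, -1.89966423e-02]), 'qvel': array([-0.00100121, -0.00052665, -0.0005028 , -0.00022315,  0.00182044,
       -0.00055089]), 'joint_torque': array([ 1.99865608e-03, -5.44618893e+01, -2.73666126e+01,  6.44525257e-02,
        2.27624341e-02, -1.04683675e-04]), 'tcp_pos': array([ 147.12075191, -606.87322935,  238.8932854 ]), 'tool_rot': array([-3.11790282e+00, -3.72500746e-01,  3.04322159e-04]), 'ft_force': array([-0.752268  , -0.15934726,  0.7281628 ]), 'wrist_torque': array([-0.02901661,  0.03610649, -0.01302417]), 'width': 87.9121740658914}
side {'fovy': 44.955107118680004, 'cx': 282.0175888878527, 'cy': 204.7954248806207, 'D': array([-0.09679896,  0.        ,  0.        ,  0.        ,  0.        ]), 'xyz': array([ 22.20674065, 581.69008383, 982.49240782]), 'attitude': array([-0.98524415,  2.54741312, -0.9695081 ])}
top {'fovy': 56.80407688840697, 'cx': 280.26327364048694, 'cy': 210.29777653493585, 'D': array([-0.03697401,  0.        ,  0.        ,  0.        ,  0.        ]), 'xyz': array([ 448.68708   ,  -14.15391586, 1038.77182517]), 'attitude': array([-2.1647592 ,  2.19970746, -0.11074534])}
wrist {'fovy': 63.68381139676143, 'cx': 280.32382532763114, 'cy': 215.89813032090964, 'D': array([0.00375737, 0.        , 0.        , 0.        , 0.        ]), 'xyz': array([ 221.41687613, -588.02167082,  382.94514899]), 'attitude': array([ 2.28725049, -1.79933172, -0.2562399 ])}
```

View pics/top0.png

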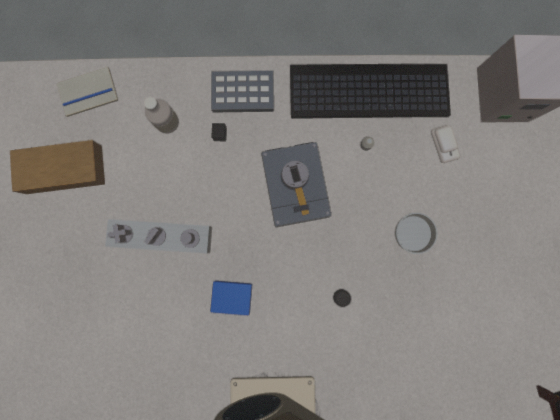

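View pics/side0.png

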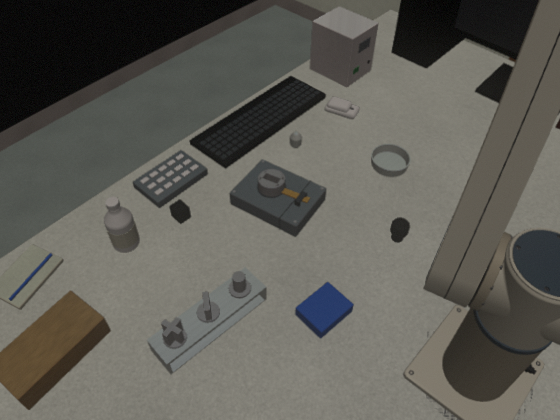

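View pics/wrist0.png

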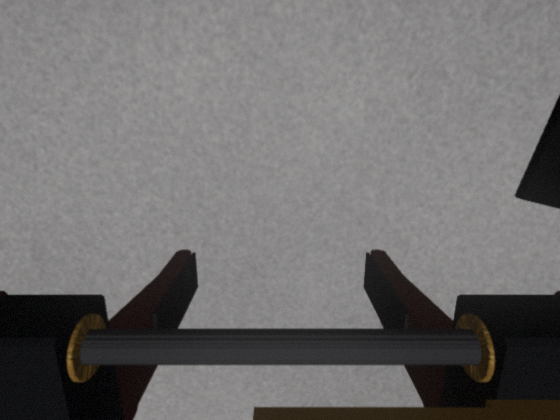

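The top view shows the flat key at about (155,236), the lock rotor at (295,174), and the dish at (414,233). The round key is at (190,238) and the cross key at (121,233). I'll enlarge these next.

```bash
cat > h.py <<'E'
import numpy as np, cv2, pickle
from scipy.spatial.transform import Rotation as R
def load(n): return pickle.load(open(f"pics/{n}.pkl","rb"))
def K(d):
    f=d["frame"].shape[0]/2/np.tan(np.radians(d["fovy"])/2)
    return np.array([[f,0,d["cx"]],[0,f,d["cy"]],[0,0,1.]])
def ray(d,uv):
    p=cv2.undistortPoints(np.array(uv,float).reshape(-1,1,2),K(d),d["D"]).reshape(-1,2)
    return R.from_rotvec(d["attitude"]).apply(np.c_[p,np.ones(len(p))])
def at_z(d,uv,z):
    r=ray(d,uv); return d["xyz"]+r*((z-d["xyz"][2])/r[:,2])[:,None]
def proj(d,P):
    Rm=R.from_rotvec(d["attitude"]).inv(); 
    return cv2.projectPoints(np.array(P,float).reshape(-1,1,3),Rm.as_rotvec(),-Rm.apply(d["xyz"]),K(d),d["D"])[0].reshape(-1,2)
def crop(d,name,x0,y0,w,h,s):
    im=d["frame"][y0:y0+h,x0:x0+w,::-1]
    cv2.imwrite(f"pics/{name}.png",cv2.resize(im,None,fx=s,fy=s,interpolation=cv2.INTER_CUBIC))
E
python3 - <<'E'
from h import *
t=load("top0"); s=load("side0")
a=[]
def c(d,x,y,w,h,k): return cv2.resize(d["frame"][y:y+h,x:x+w,::-1],None,fx=k,fy=k,interpolation=cv2.INTER_CUBIC)
cv2.imwrite("pics/c1.png",np.vstack([np.hstack([c(t,255,135,80,60,5),c(t,375,200,80,60,5)]),c(t,100,210,120,45,800/120)]))
cv2.imwrite("pics/c2.png",np.vstack([c(s,140,260,140,110,5)]))
cv2.imwrite("pics/c3.png",np.vstack([c(s,225,155,110,80,7)]))
E
```

```text
(no output)
```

View pics/c1.png

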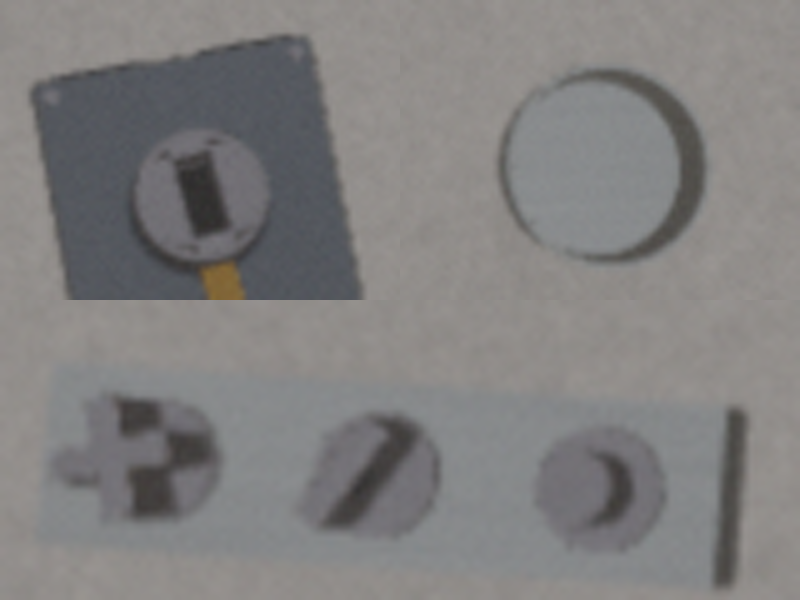

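View pics/c2.png

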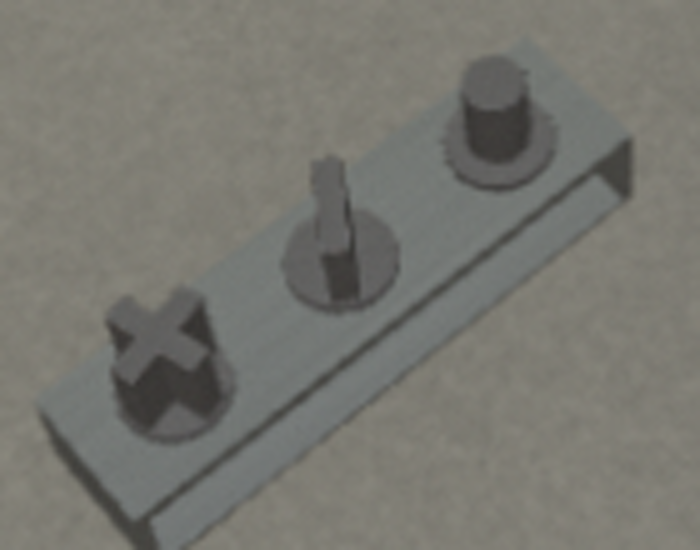

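View pics/c3.png

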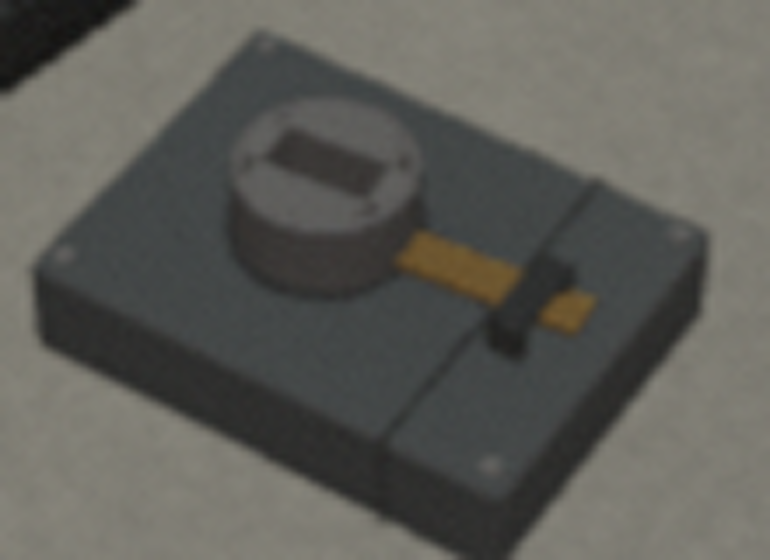

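```bash
python3 - <<'E'
from h import *
t=load("top0"); s=load("side0")
f=np.array
print("key collar top",at_z(t,[156.7,236.25],56),"side",at_z(s,[208.2,311.4],56))
print("rotor",at_z(t,[295.4,174],77),"side",at_z(s,[271.7,178.6],77))
print("dish",at_z(t,[415.4,233],30))
c=f([[175,158],[212,150],[230,230],[195,238]])/5+[255,135]
P=at_z(t,c,77);print("slot t",P.mean(0),P-P.mean(0))
c=f([[290,127],[390,160],[365,197],[262,160]])/7+[225,155]
P=at_z(s,c,77);print("slot s",P.mean(0),P-P.mean(0))
c=f([[313,162],[343,158],[350,245],[320,250]])/5+[140,260]
P=at_z(s,c,98);print("head s",P.mean(0),P-P.mean(0))
c=f([[300,505],[330,530],[385,420],[365,410]])-[0,300]; c=c/6.667+[100,210]
P=at_z(t,c,98);print("head t",P.mean(0),P-P.mean(0))
E
```

```text
key collar top [[474.77363737 285.54295014  56.        ]] side [[476.44763583 287.78175702  56.        ]]
rotor [[624.73050207 -66.84260303  77.        ]] side [[625.55191947 -66.11524031  77.        ]]
dish [[ 472.92140428 -380.74079119   30.        ]]
slot t [625.27338117 -67.35067878  77.        ] [[ 18.4882882   13.70647177   0.        ]
 [ 22.31615939  -4.99122715   0.        ]
 [-18.50244779 -13.17244045   0.        ]
 [-22.3019998    4.45719583   0.        ]]
slot s [627.1109551  -67.63376141  77.        ] [[ 2.12334838e+01 -3.56876135e+00 -5.68434189e-14]
 [-1.63303454e+01 -1.56393452e+01 -5.68434189e-14]
 [-2.21042229e+01  3.90815748e+00 -5.68434189e-14]
 [ 1.72010845e+01  1.52999491e+01  1.70530257e-13]]
head s [476.59995581 287.11990701  98.        ] [[ 19.64137524  -7.93186079   0.        ]
 [ 12.11350636 -17.4692493    0.        ]
 [-19.39852259   7.90924397   0.        ]
 [-12.356359    17.49186612   0.        ]]
head t [477.03652323 284.78454226  98.        ] [[-13.81841062  16.23560667   0.        ]
 [-23.00857235   5.21269204   0.        ]
 [ 16.54114069 -14.3906573    0.        ]
 [ 20.28584228  -7.05764141   0.        ]]
```

```bash
cat >> h.py <<'E'
def plan(c, g):
    """c=(x,y,z,yaw deg) commanded now, g goal -> slide, rz (tool down)"""
    a=np.radians(c[3]); X=np.array([np.cos(a),np.sin(a),0]);Y=np.array([np.sin(a),-np.cos(a),0])
    d=np.array(g[:3],float)-np.array(c[:3],float)
    print("slide",np.round([X@d,Y@d,-d[2]],1),"rz",round(-np.radians(g[3]-c[3]),3),"rows>=",round(max(np.linalg.norm(d)/41.7,abs(g[3]-c[3])/7.16),1))
def after(c,slide,rz):
    a=np.radians(c[3]); X=np.array([np.cos(a),np.sin(a),0]);Y=np.array([np.sin(a),-np.cos(a),0])
    p=np.array(c[:3])+X*slide[0]+Y*slide[1]-np.array([0,0,slide[2]]); 
    r=np.round([*p,c[3]-np.degrees(rz)],2); print("after",r); return r
def yaw(st):
    x=R.from_rotvec(st["tool_rot"]).apply([1,0,0]); return np.degrees(np.arctan2(x[1],x[0]))
E
python3 - <<'E'
from h import *
from workcell import bot
st=bot.state(); print(st["time"],st["tcp_pos"],yaw(st),R.from_rotvec(st["tool_rot"]).as_matrix().round(4))
w=load("wrist0")
T=R.from_rotvec(st["tool_rot"]); C=R.from_rotvec(w["attitude"])
print("cam in tool",T.inv().apply(w["xyz"]-st["tcp_pos"]),(T.inv()*C).as_matrix().round(3))
c=(147.25,-607.39,239.68,13.63)
plan(c,(480,-200,240,78))
plan((480,-200,240,78),(476,286,200,143))
E
```

```text
0.15 [ 147.16651793 -607.00793277  239.07935871] 13.622801418374317 [[ 9.719e-01  2.355e-01 -3.000e-04]
 [ 2.355e-01 -9.719e-01  1.100e-03]
 [ 0.000e+00 -1.200e-03 -1.000e+00]]
cam in tool [  76.63490383   -1.13294471 -143.86371119] [[-0.    -0.961 -0.278]
 [ 1.    -0.    -0.   ]
 [ 0.    -0.278  0.961]]
slide [ 4.194e+02 -3.175e+02 -3.000e-01] rz -1.123 rows>= 12.6
slide [ 474.5 -105.    40. ] rz -1.134 rows>= 11.7
```

Call:
{"name": "send_rows", "arguments": {
  "slide": [
    [419.4, -317.5, 0],
    [419.4, -317.5, 0],
    [419.4, -317.5, 0],
    [419.4, -317.5, 0],
    [419.4, -317.5, 0],
    [419.4, -317.5, 0],
    [419.4, -317.5, 0],
    [419.4, -317.5, 0],
    [419.4, -317.5, 0],
    [419.4, -317.5, 0],
    [419.4, -317.5, 0],
    [419.4, -317.5, 0]
  ],
  "rotation": [
    [0, 0, -0.1],
    [0, 0, -0.2],
    [0, 0, -0.3],
    [0, 0, -0.4],
    [0, 0, -0.5],
    [0, 0, -0.6],
    [0, 0, -0.7],
    [0, 0, -0.8],
    [0, 0, -0.9],
    [0, 0, -1.0],
    [0, 0, -1.1],
    [0, 0, -1.123]
  ]
}}

```text
time: 1.15
tcp_pos: [464.4, -218.3, 239.7]
tool_rot: [-2.437, -1.983, 0.0]
ft_force: [-0.4, -0.5, -0.1]
width: 87.7
```

```bash
python3 - <<'E'
from h import *
from workcell import bot
st=bot.state(); print(st["tcp_pos"],yaw(st),st["qvel"].round(3))
plan((*st["tcp_pos"],yaw(st)),(476,286,200,143))
E
```

```text
[ 464.41020092 -218.27250926  239.68354918] 78.26855097169557 [ 0.963  0.161 -0.227 -0.     0.056  0.789]
slide [496.1 -91.2  39.7] rz -1.13 rows>= 12.1
```

Call:
{"name": "send_rows", "arguments": {
  "slide": [
    [496, -91, 40],
    [496, -91, 40],
    [496, -91, 40],
    [496, -91, 40],
    [496, -91, 40],
    [496, -91, 40],
    [496, -91, 40],
    [496, -91, 40],
    [496, -91, 40],
    [496, -91, 40],
    [496, -91, 40],
    [496, -91, 40]
  ],
  "rotation": [
    [0, 0, -0.1],
    [0, 0, -0.2],
    [0, 0, -0.3],
    [0, 0, -0.4],
    [0, 0, -0.5],
    [0, 0, -0.6],
    [0, 0, -0.7],
    [0, 0, -0.8],
    [0, 0, -0.9],
    [0, 0, -1.0],
    [0, 0, -1.1],
    [0, 0, -1.13]
  ]
}}

```text
time: 2.15
tcp_pos: [477.3, 280.1, 199.9]
tool_rot: [-0.996, -2.979, 0.0]
ft_force: [1.1, -0.3, -0.3]
width: 87.7
```

Call:
{"name": "send_rows", "arguments": {
  "slide": [
    [0, 0, 0],
    [0, 0, 0]
  ],
  "rotation": [
    [0, 0, 0],
    [0, 0, 0]
  ],
  "hand": 50
}}

```text
time: 2.32
tcp_pos: [477.2, 280.0, 199.6]
tool_rot: [-0.999, -2.978, 0.001]
ft_force: [-0.3, -0.5, 0.6]
width: 78.0
```

```bash
python3 - <<'E'
from h import *
from workcell import bot
st=bot.state(); print(st["time"],st["tcp_pos"],yaw(st),st["joint_positions"].round(2),st["width"])
d=bot.get_image("wrist"); pickle.dump(d,open("pics/wrist1.pkl","wb"))
cv2.imwrite("pics/wrist1.png",d["frame"][:,:,::-1])
print(d["xyz"],proj(d,[[476,286,98],[476,286,56]]))
st=bot.state(); print(st["time"],st["tcp_pos"])
E
```

```text
2.3167 [477.23908552 279.96038893 199.55117921] 142.91703584981062 [ 0.51  0.37  1.82 -0.    0.95 -0.41] 78.0294293724354
[417.06239686 327.04804135 343.52833462] [[284.42020147 217.18492719]
 [283.91812309 203.73038105]]
2.3667 [477.17069496 278.45586806 199.59975262]
```

View pics/wrist1.png

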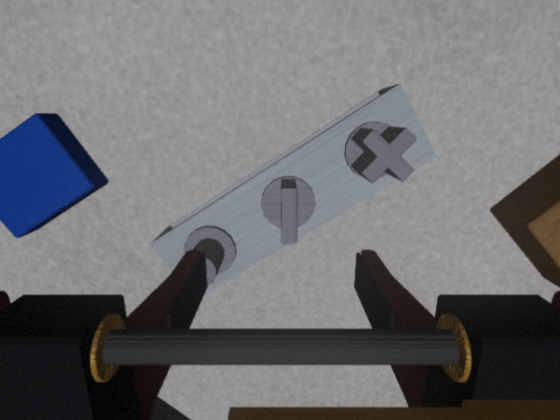

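The wrist view shows the flat key ahead of the fingers. Its head's top face runs from about (288,187) to (290,243), and the collar is centred near (288,203). I'll zoom in and fit it.

```bash
python3 - <<'E'
from h import *
from workcell import bot
for i in range(3):
    st=bot.state(); print(st["time"],st["tcp_pos"],yaw(st))
d=load("wrist1")
crop(d,"c4",245,160,90,90,6.6)
E
```

```text
2.3667 [477.17069496 278.45586806 199.59975262] 142.8089038022758
2.3667 [477.17069496 278.45586806 199.59975262] 142.8089038022758
2.3667 [477.17069496 278.45586806 199.59975262] 142.8089038022758
```

View pics/c4.png

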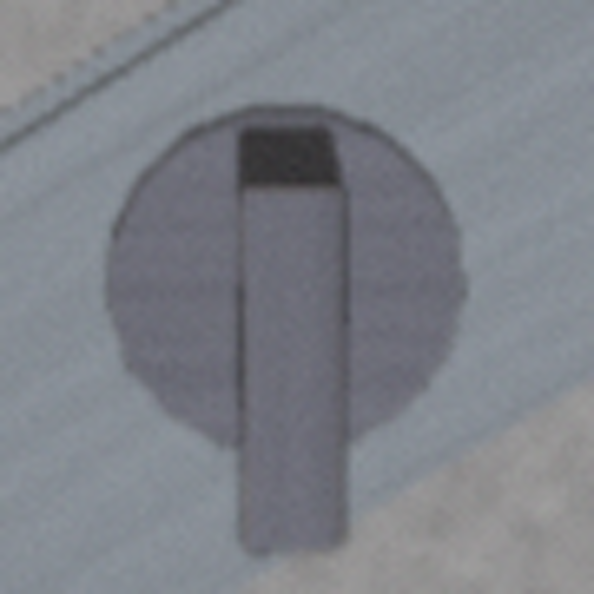

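```bash
python3 - <<'E'
from h import *
d=load("wrist1")
c=np.array([[242,185],[343,185],[347,548],[240,550]])/6.6+[245,160]
P=at_z(d,c,98); m=P.mean(0); print("head",m,P-m)
e=(P[0]+P[1]-P[2]-P[3])/2; print("len",np.hypot(*e[:2]),"ang",np.degrees(np.arctan2(e[1],e[0])))
q=at_z(d,np.array([[285,286]])/6.6+[245,160],56);print("collar",q)
print("wid",np.linalg.norm(P[0]-P[1]),np.linalg.norm(P[2]-P[3]))
# camera relative to tool from calibration
T=R.from_rotvec([0,0,np.radians(142.9)])*R.from_rotvec([np.pi,0,0])
print("tcp from camera", d["xyz"]-T.apply([76.63,-1.13,-143.86]))
E
```

```text
head [477.68072582 289.43994633  98.        ] [[-20.83312298   8.40198672   0.        ]
 [-14.0222804   17.41186808   0.        ]
 [ 21.1076432   -7.82923693   0.        ]
 [ 13.74776018 -17.98461788   0.        ]]
len 43.37342786165709 ang 143.47641228293418
collar [[477.96459217 289.19309296  56.        ]]
wid 11.294491518557544 12.54191533496522
tcp from camera [478.86287835 281.72548309 199.66833462]
```

Call:
{"name": "send_rows", "arguments": {
  "slide": [
    [5.4, 5.5, 20],
    [5.4, 5.5, 50],
    [5.4, 5.5, 78],
    [5.4, 5.5, 78],
    [5.4, 5.5, 78]
  ],
  "rotation": [
    [0, 0, -0.01],
    [0, 0, -0.01],
    [0, 0, -0.01],
    [0, 0, -0.01],
    [0, 0, -0.01]
  ]
}}

```text
time: 2.78
tcp_pos: [476.1, 283.8, 121.4]
tool_rot: [-0.992, -2.978, 0.004]
ft_force: [0.4, -0.6, -0.2]
width: 50.0
```

```bash
python3 - <<'E'
from h import *
from workcell import bot
d=bot.get_image("wrist"); pickle.dump(d,open("pics/wrist2.pkl","wb"))
cv2.imwrite("pics/wrist2.png",d["frame"][:,:,::-1])
st=bot.state(); print(st["time"],st["tcp_pos"],yaw(st),st["width"])
E
```

```text
2.8333 [477.15470841 284.63559976 122.7362508 ] 143.18777380796467 49.810271507552024
```

View pics/wrist2.png

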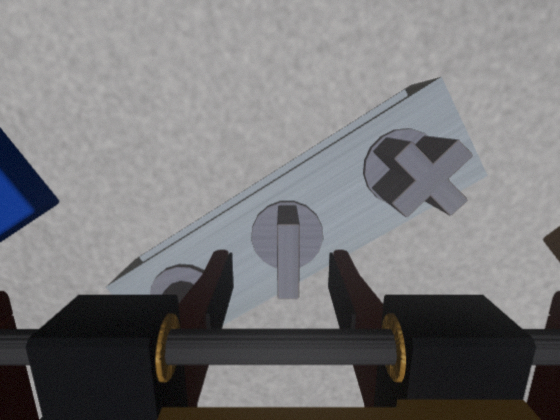

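```bash
python3 - <<'E'
from h import *
d=load("wrist2")
crop(d,"c5",220,190,120,120,5)
E
```

```text
(no output)
```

View pics/c5.png

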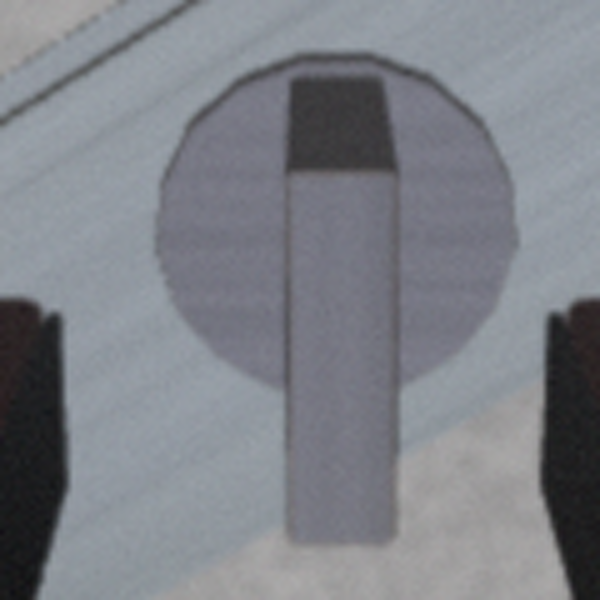

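```bash
python3 - <<'E'
from h import *
d=load("wrist2")
c=np.array([[286,172],[399,172],[398,543],[286,543]])/5+[220,190]
P=at_z(d,c,98); m=P.mean(0); print("head",m)
e=(P[0]+P[1]-P[2]-P[3])/2; print("len",np.hypot(*e[:2]),"ang",np.degrees(np.arctan2(e[1],e[0])))
A=R.from_rotvec(d["attitude"])
CT=R.from_matrix(np.array([[0,-.961,-.278],[1,0,0],[0,-.278,.961]]))
T=A*CT.inv(); x=T.as_matrix()[:,0]; print("tool x",x,np.degrees(np.arctan2(x[1],x[0])))
tcp=d["xyz"]-T.apply([76.63,-1.13,-143.86]); print("tcp",tcp,"rel in tool",T.inv().apply(m-tcp))
print(d["xyz"],T.as_matrix().round(3))
E
```

```text
head [477.64776304 289.35557755  98.        ]
len 43.06808936534531 ang 143.46389559470822
tool x [-0.80027444  0.59963     0.00216299] 143.1564963108755
tcp [477.48840779 285.55788243 121.42827806] rel in tool [ 2.0990088   3.22712846 23.42033089]
[416.07495    330.87056859 265.45702892] [[-0.8    0.6   -0.004]
 [ 0.6    0.8   -0.002]
 [ 0.002 -0.004 -1.   ]]
```

Call:
{"name": "send_rows", "arguments": {
  "slide": [
    [2, 3.7, 0],
    [2, 3.7, 20],
    [2, 3.7, 44],
    [2, 3.7, 44],
    [2, 3.7, 44]
  ],
  "rotation": [
    [0, 0, 0],
    [0, 0, 0],
    [0, 0, 0],
    [0, 0, 0],
    [0, 0, 0]
  ]
}}

```text
time: 3.25
tcp_pos: [477.6, 289.9, 78.9]
tool_rot: [-0.99, -2.981, 0.0]
ft_force: [0.4, -0.4, -0.4]
width: 49.8
```

Call:
{"name": "send_rows", "arguments": {
  "slide": [
    [0, 0, 0],
    [0, 0, 0],
    [0, 0, 0],
    [0, 0, 0],
    [0, 0, 0],
    [0, 0, 0],
    [0, 0, 0]
  ],
  "rotation": [
    [0, 0, 0],
    [0, 0, 0],
    [0, 0, 0],
    [0, 0, 0],
    [0, 0, 0],
    [0, 0, 0],
    [0, 0, 0]
  ],
  "hand": 0
}}

```text
time: 3.83
tcp_pos: [477.5, 289.9, 78.4]
tool_rot: [0.989, 2.982, 0.0]
ft_force: [-1.8, -0.5, 2.7]
width: 11.7
```

```bash
python3 - <<'E'
from h import *
from workcell import bot
d=bot.get_image("wrist"); pickle.dump(d,open("pics/wrist3.pkl","wb"))
cv2.imwrite("pics/wrist3.png",d["frame"][:,:,::-1])
st=bot.state(); print(st["time"],st["tcp_pos"],yaw(st),st["width"],st["ft_force"],st["wrist_torque"])
E
```

```text
3.8833 [477.495375   289.84924065  78.4534378 ] 143.28696928821844 11.775566693415373 [-0.89981349 -0.56375401  4.86337114] [-0.17005313  0.00587025  0.01953397]
```

View pics/wrist3.png

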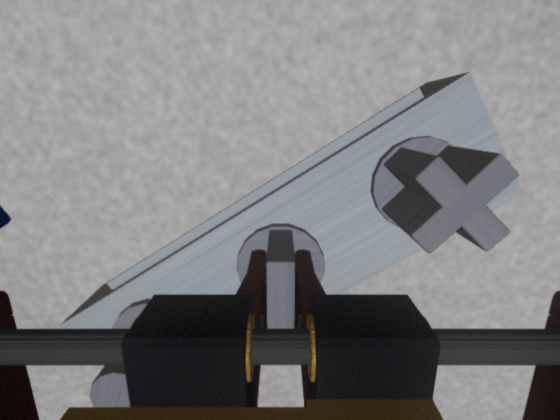

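```bash
python3 - <<'E'
from h import *
c=(477.5,289.7,78.2,143.3)
plan(c,(477.5,289.7,170,143.3))
plan(c,(665,-57,200,194))
E
```

```text
slide [  0.    0.  -91.8] rz -0.0 rows>= 2.2
slide [-357.5 -165.9 -121.8] rz -0.885 rows>= 9.9
```

Call:
{"name": "send_rows", "arguments": {
  "slide": [
    [0, 0, -15],
    [0, 0, -45],
    [0, 0, -80],
    [0, 0, -92]
  ],
  "rotation": [
    [0, 0, 0],
    [0, 0, 0],
    [0, 0, 0],
    [0, 0, 0]
  ]
}}

```text
time: 4.22
tcp_pos: [479.0, 290.8, 173.8]
tool_rot: [0.988, 2.979, 0.006]
ft_force: [1.6, 1.5, -0.7]
width: 11.7
```

Call:
{"name": "send_rows", "arguments": {
  "slide": [
    [-36, -17, -3],
    [-72, -33, -6],
    [-107, -50, -9],
    [-143, -66, -12],
    [-179, -83, -15],
    [-215, -100, -18],
    [-250, -116, -21],
    [-286, -133, -24],
    [-322, -149, -27],
    [-345, -160, -30],
    [-355, -165, -30],
    [-357.5, -166, -30]
  ],
  "rotation": [
    [0, 0, -0.09],
    [0, 0, -0.18],
    [0, 0, -0.27],
    [0, 0, -0.36],
    [0, 0, -0.45],
    [0, 0, -0.54],
    [0, 0, -0.63],
    [0, 0, -0.72],
    [0, 0, -0.81],
    [0, 0, -0.885],
    [0, 0, -0.885],
    [0, 0, -0.885]
  ]
}}

```text
time: 5.22
tcp_pos: [665.1, -58.9, 199.2]
tool_rot: [0.376, -3.119, -0.0]
ft_force: [0.5, -0.4, -0.6]
width: 11.8
```

Call:
{"name": "send_rows", "arguments": {
  "slide": [
    [0, 0, 0],
    [0, 0, 0]
  ],
  "rotation": [
    [0, 0, 0],
    [0, 0, 0]
  ]
}}

```text
time: 5.38
tcp_pos: [663.8, -55.7, 199.3]
tool_rot: [0.381, -3.117, -0.001]
ft_force: [0.4, -0.1, -0.6]
width: 11.7
```

```bash
python3 - <<'E'
from h import *
from workcell import bot
d=bot.get_image("wrist"); pickle.dump(d,open("pics/wrist4.pkl","wb"))
cv2.imwrite("pics/wrist4.png",d["frame"][:,:,::-1])
st=bot.state(); print(st["time"],st["tcp_pos"],yaw(st),st["width"],st["ft_force"],st["joint_positions"].round(2))
crop(d,"c6",200,60,160,120,5)
E
```

```text
5.4333 [663.82769865 -55.35198513 199.52688564] -165.9865057691226 11.6361852023842 [ 0.10760324 -0.05221303 -2.09016346] [-0.1   0.53  1.56  0.    1.06 -1.92]
```

View pics/wrist4.png

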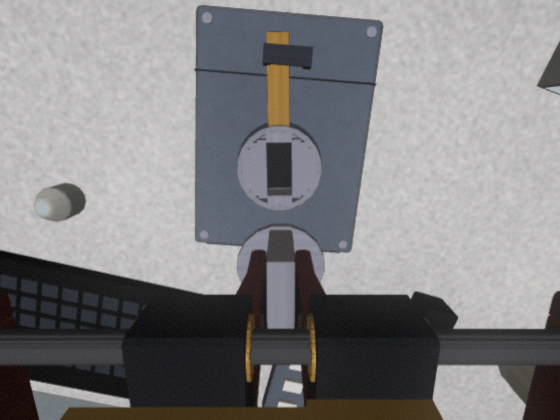

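View pics/c6.png

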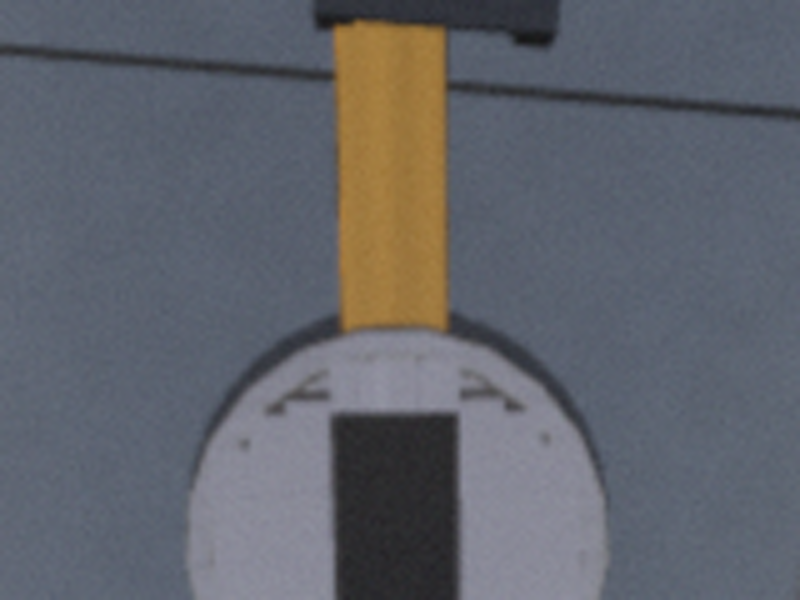

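```bash
python3 - <<'E'
from h import *
d=load("wrist4")
crop(d,"c7",220,115,120,105,5)
E
```

```text
(no output)
```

View pics/c7.png

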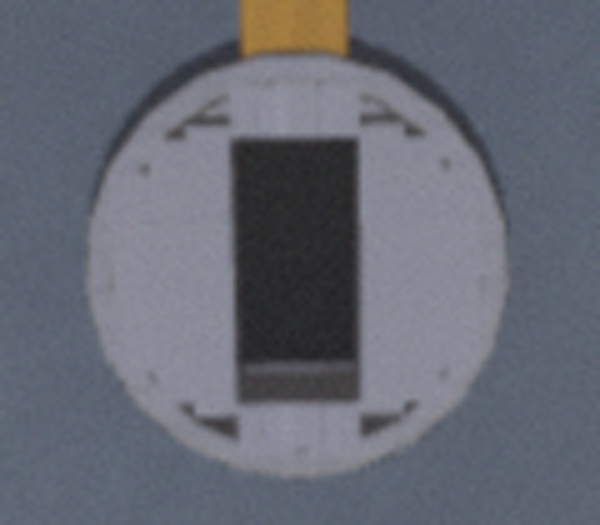

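```bash
python3 - <<'E'
from h import *
CT=R.from_matrix(np.array([[0,-.961,-.278],[1,0,0],[0,-.278,.961]]))
def an(n,c,z):
    d=load(n); A=R.from_rotvec(d["attitude"]); T=A*CT.inv()
    tcp=d["xyz"]-T.apply([76.63,-1.13,-143.86]); P=at_z(d,c,z); m=P.mean(0)
    x=T.as_matrix()[:,0]
    print(n,"mean",m,"tcp",tcp,"toolyaw",np.degrees(np.arctan2(x[1],x[0])),"rel",T.inv().apply(m-tcp)); return P
c=np.array([[232,139],[357,139],[360,401],[238,402]])/5+[220,115]
P=an("wrist4",c,77); e=(P[0]+P[1]-P[2]-P[3])/2
print("len",np.hypot(*e[:2]),"wid",np.linalg.norm(P[0]-P[1]),"ang",np.degrees(np.arctan2(e[1],e[0])))
an("wrist4",np.array([[88,275],[508,275]])/5.+[220,115],77)
an("wrist4",np.array([[298,55],[298,477]])/5.+[220,115],77)
d=load("wrist3"); crop(d,"c8",230,210,100,80,7)
d=load("wrist4"); crop(d,"c9",230,210,100,80,7)
E
```

```text
wrist4 mean [627.94012873 -64.14656774  77.        ] tcp [664.32251686 -53.27574471 199.29370823] toolyaw -166.05768701241323 rel [ 37.59401911  -1.89024233 122.3957546 ]
len 41.41095713548023 wid 19.286948885048954 ang -165.12275483186812
wrist4 mean [628.19100865 -63.88538289  77.        ] tcp [664.32251686 -53.27574471 199.29370823] toolyaw -166.05768701241323 rel [ 37.28760042  -1.69719987 122.39508057]
wrist4 mean [627.92719367 -63.95444537  77.        ] tcp [664.32251686 -53.27574471 199.29370823] toolyaw -166.05768701241323 rel [ 37.56028232  -1.70066347 122.39582594]
```

View pics/c9.png

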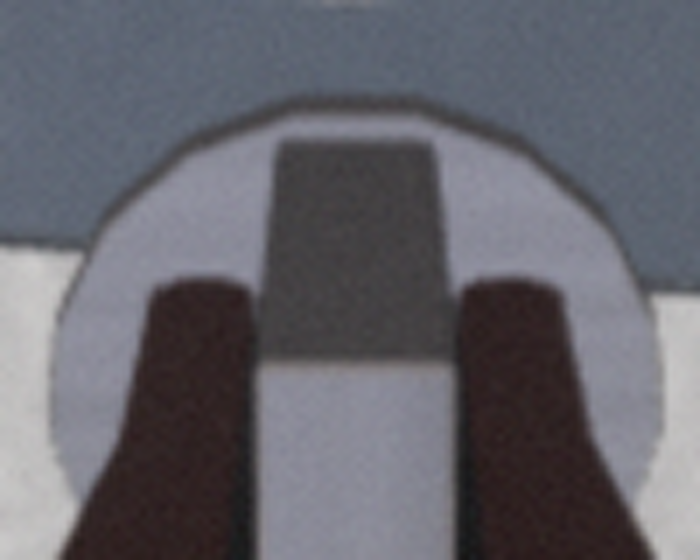

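View pics/c8.png

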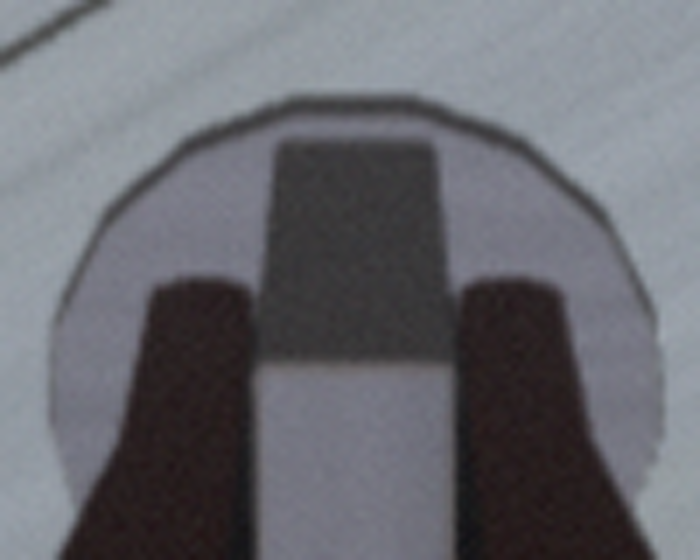

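```bash
python3 - <<'E'
from h import *
CT=R.from_matrix(np.array([[0,-.961,-.278],[1,0,0],[0,-.278,.961]]))
d=load("wrist4")
def tool(uv,z):
    p=cv2.undistortPoints(np.array([[uv]],float),K(d),d["D"]).reshape(-1,2)
    r=CT.apply(np.r_[p[0],1]); o=np.array([76.63,-1.13,-143.86]); return o+r*(z-o[2])/r[2]
for h in (27.5,28.4): 
  print("head edge(22)",tool((230+355/7,210+363/7),h-48), "collar front(24), z top+6",tool((230+355/7,210+112/7),h-6),"L/R collar",tool((230+52/7,210+375/7),h-6),tool((230+662/7,210+375/7),h-6))
E
```

```text
head edge(22) [ 22.03221388  -0.97565539 -20.5       ] collar front(24), z top+6 [23.39421656 -0.92949433 21.5       ] L/R collar [  2.4594798 -23.8921631  21.5      ] [ 2.45958604 22.34968614 21.5       ]
head edge(22) [ 21.63388373  -0.97452934 -19.6       ] collar front(24), z top+6 [23.10447173 -0.92840304 22.4       ] L/R collar [  2.05579409 -24.01605005  22.4       ] [ 2.05590092 22.47747833 22.4       ]
```

Call:
{"name": "send_rows", "arguments": {
  "slide": [
    [20, -0.9, 0],
    [37.9, -0.9, 5],
    [37.9, -0.9, 30],
    [37.9, -0.9, 58],
    [37.9, -0.9, 58],
    [37.9, -0.9, 58]
  ],
  "rotation": [
    [0, 0, -0.008],
    [0, 0, -0.016],
    [0, 0, -0.016],
    [0, 0, -0.016],
    [0, 0, -0.016],
    [0, 0, -0.016]
  ]
}}

```text
time: 5.93
tcp_pos: [626.8, -65.6, 141.2]
tool_rot: [0.409, -3.111, -0.002]
ft_force: [1.2, -0.4, -1.2]
width: 11.6
```

```bash
python3 - <<'E'
from h import *
from workcell import bot
st=bot.state(); print(st["time"],st["tcp_pos"],yaw(st))
d=bot.get_image("side"); pickle.dump(d,open("pics/side1.pkl","wb"))
e=bot.get_image("wrist"); pickle.dump(e,open("pics/wrist5.pkl","wb"))
st=bot.state(); print(st["time"],st["tcp_pos"],yaw(st))
c=lambda d,x,y,w,h,k: cv2.resize(d["frame"][y:y+h,x:x+w,::-1],None,fx=k,fy=k,interpolation=cv2.INTER_CUBIC)
cv2.imwrite("pics/c10.png",np.hstack([c(d,220,110,100,120,4),c(e,200,150,160,120*160//100,2.5)]))
E
```

```text
5.9333 [626.84898251 -65.57326997 141.2026589 ] -165.02570925973623
6.0333 [628.96885633 -66.20174401 143.39570093] -165.0420671257427
```

View pics/c10.png

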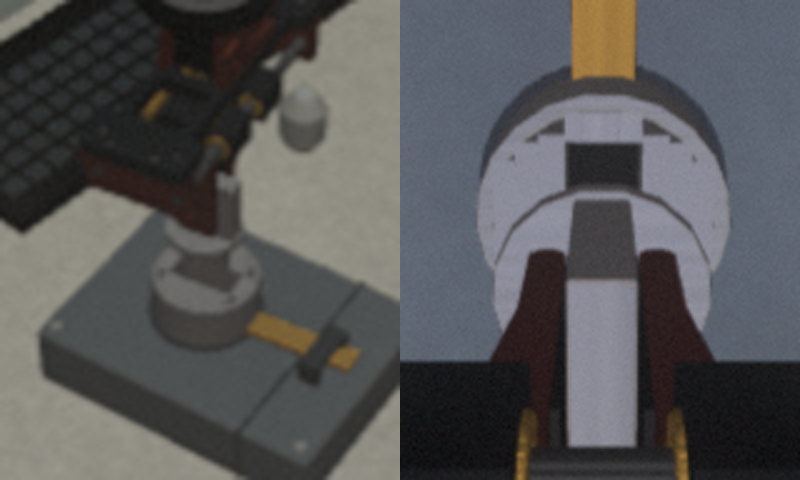

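The key sits over the slot: the rotor and key centre columns agree in the wrist view. Next I'll lower it.

Call:
{"name": "send_rows", "arguments": {
  "slide": [
    [0, 0, 10],
    [0, 0, 18],
    [0, 0, 26],
    [0, 0, 32],
    [0, 0, 35],
    [0, 0, 35]
  ],
  "rotation": [
    [0, 0, 0],
    [0, 0, 0],
    [0, 0, 0],
    [0, 0, 0],
    [0, 0, 0],
    [0, 0, 0]
  ]
}}

```text
time: 6.53
tcp_pos: [627.8, -67.0, 106.1]
tool_rot: [0.407, -3.114, -0.001]
ft_force: [-1.1, -0.1, -1.4]
width: 12.1
```

```bash
python3 - <<'E'
from h import *
from workcell import bot
st=bot.state(); print(st["time"],st["tcp_pos"],yaw(st),st["ft_force"],st["wrist_torque"])
d=bot.get_image("side"); pickle.dump(d,open("pics/side2.pkl","wb"))
e=bot.get_image("wrist"); pickle.dump(e,open("pics/wrist6.pkl","wb"))
st=bot.state(); print(st["time"],st["tcp_pos"],yaw(st),st["ft_force"],st["wrist_torque"])
c=lambda d,x,y,w,h,k: cv2.resize(d["frame"][y:y+h,x:x+w,::-1],None,fx=k,fy=k,interpolation=cv2.INTER_CUBIC)
cv2.imwrite("pics/c11.png",np.hstack([c(d,220,110,100,120,4),c(e,200,150,160,120*160//100,2.5)]))
E
```

```text
6.5333 [627.75920659 -66.98820739 106.0552256 ] -165.099842891955 [-1.0721704  -0.07704325 -1.36116066] [ 0.07969327 -0.06960961  0.02813758]
6.6333 [628.23376017 -67.05156346 106.97986236] -165.0991648714335 [-0.16962483 -0.54939219 -1.12597051] [ 0.05850046 -0.1606566   0.03713844]
```

View pics/c11.png

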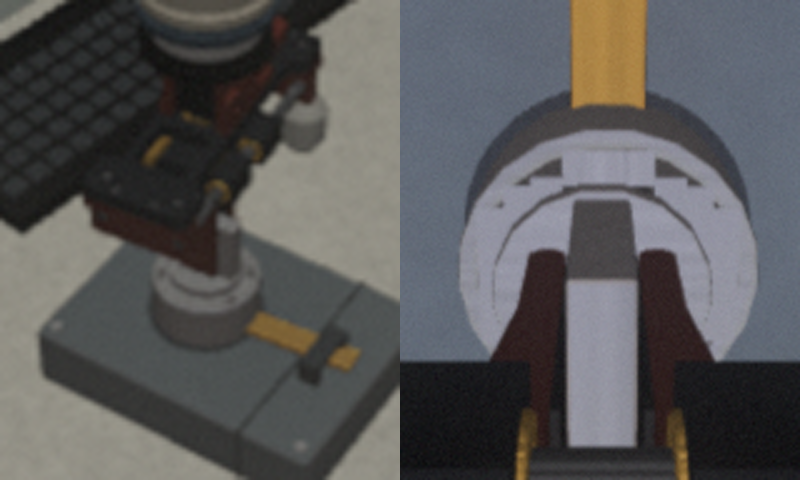

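Call:
{"name": "send_rows", "arguments": {
  "slide": [
    [0, 0, 0.8],
    [0, 0, 1.5],
    [0, 0, 1.5]
  ],
  "rotation": [
    [0, 0, 0],
    [0, 0, 0],
    [0, 0, 0]
  ]
}}

```text
time: 6.88
tcp_pos: [628.3, -67.0, 105.8]
tool_rot: [-0.407, 3.115, -0.0]
ft_force: [0.3, 0.7, -1.5]
width: 12.0
```

Call:
{"name": "send_rows", "arguments": {
  "slide": [
    [0, 0, 0],
    [0, 0, 0],
    [0, 0, 0],
    [0, 0, 0],
    [0, 0, 0],
    [0, 0, -15],
    [0, 0, -35],
    [0, 0, -55],
    [0, 0, -55]
  ],
  "rotation": [
    [0, 0, 0],
    [0, 0, 0],
    [0, 0, 0],
    [0, 0, 0],
    [0, 0, 0],
    [0, 0, 0],
    [0, 0, 0],
    [0, 0, 0],
    [0, 0, 0]
  ],
  "hand": 50
}}

```text
time: 7.63
tcp_pos: [630.6, -67.2, 164.5]
tool_rot: [-0.407, 3.109, -0.002]
ft_force: [1.0, 0.3, 0.1]
width: 49.8
```

```bash
python3 - <<'E'
from h import *
from workcell import bot
e=bot.get_image("wrist"); pickle.dump(e,open("pics/wrist7.pkl","wb"))
st=bot.state(); print(st["time"],st["tcp_pos"],yaw(st),st["ft_force"],st["wrist_torque"])
cv2.imwrite("pics/wrist7.png",e["frame"][:,:,::-1])
E
```

```text
7.6833 [629.70042668 -67.16936101 162.66879308] -165.09069426693677 [ 0.36535808  0.50445395 -0.58699734] [ 0.09725351 -0.10079845 -0.06004519]
```

View pics/wrist7.png

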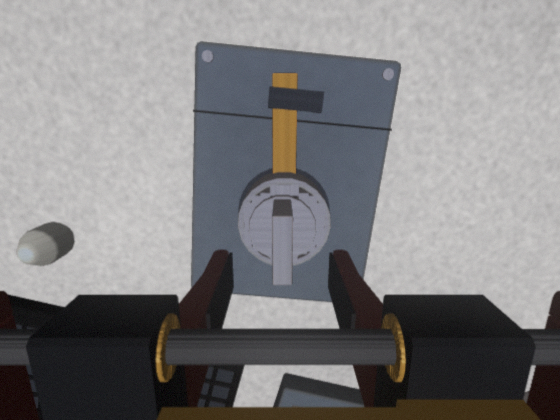

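Call:
{"name": "send_rows", "arguments": {
  "slide": [
    [0, 0, 0],
    [0, 0, 0],
    [0, 0, 0],
    [0, 0, 0],
    [0, 0, 0],
    [0, 0, 0],
    [0, 0, 0],
    [0, 0, 0],
    [0, 0, 0],
    [0, 0, 0],
    [0, 0, 0],
    [0, 0, 0]
  ],
  "rotation": [
    [0, 0, 0.12],
    [0, 0, 0.24],
    [0, 0, 0.36],
    [0, 0, 0.48],
    [0, 0, 0.6],
    [0, 0, 0.72],
    [0, 0, 0.84],
    [0, 0, 0.96],
    [0, 0, 1.08],
    [0, 0, 1.2],
    [0, 0, 1.32],
    [0, 0, 1.44]
  ]
}}

```text
time: 8.68
tcp_pos: [627.5, -66.9, 159.2]
tool_rot: [-1.754, -2.604, 0.001]
ft_force: [-0.6, -1.1, 0.6]
width: 49.7
```

Call:
{"name": "send_rows", "arguments": {
  "slide": [
    [0, 0, 0],
    [0, 0, 0],
    [0, 0, 0],
    [0, 0, 0],
    [0, 0, 0],
    [0, 0, 0],
    [0, 0, 0],
    [0, 0, 0],
    [0, 0, 0],
    [0, 0, 0],
    [0, 0, 0],
    [0, 0, 0]
  ],
  "rotation": [
    [0, 0, 0.12],
    [0, 0, 0.24],
    [0, 0, 0.36],
    [0, 0, 0.48],
    [0, 0, 0.6],
    [0, 0, 0.72],
    [0, 0, 0.84],
    [0, 0, 0.96],
    [0, 0, 1.08],
    [0, 0, 1.2],
    [0, 0, 1.32],
    [0, 0, 1.44]
  ]
}}

```text
time: 9.68
tcp_pos: [627.5, -66.9, 159.1]
tool_rot: [-3.037, -0.801, 0.003]
ft_force: [-0.1, -0.7, -0.1]
width: 50.1
```

Call:
{"name": "send_rows", "arguments": {
  "slide": [
    [0, 0, 0],
    [0, 0, 0],
    [0, 0, 0],
    [0, 0, 0]
  ],
  "rotation": [
    [0, 0, 0.12],
    [0, 0, 0.24],
    [0, 0, 0.261],
    [0, 0, 0.261]
  ]
}}

```text
time: 10.02
tcp_pos: [627.6, -66.9, 159.5]
tool_rot: [-3.114, -0.411, 0.002]
ft_force: [-0.8, -0.3, -0.1]
width: 49.9
```

```bash
python3 - <<'E'
from h import *
from workcell import bot
e=bot.get_image("wrist"); pickle.dump(e,open("pics/wrist8.pkl","wb"))
st=bot.state(); print(st["time"],st["tcp_pos"],yaw(st),st["joint_positions"].round(2))
cv2.imwrite("pics/wrist8.png",e["frame"][:,:,::-1])
crop(e,"c12",220,190,120,110,6)
E
```

```text
10.0667 [627.79641333 -66.90788121 159.76373623] 15.129172680354502 [-0.13  0.53  1.67  0.    0.95  1.18]
```

View pics/wrist8.png

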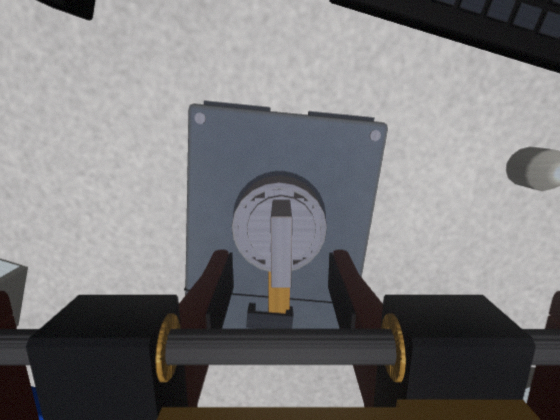

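View pics/c12.png

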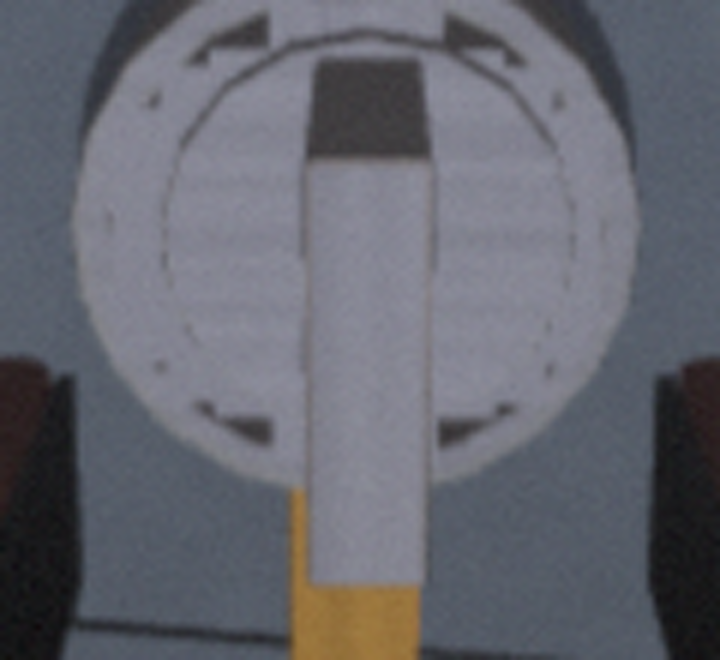

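Call:
{"name": "send_rows", "arguments": {
  "slide": [
    [0, 0.3, 20],
    [0, 0.3, 42],
    [0, 0.3, 54],
    [0, 0.3, 54]
  ],
  "rotation": [
    [0, 0, 0],
    [0, 0, 0],
    [0, 0, 0],
    [0, 0, 0]
  ]
}}

```text
time: 10.4
tcp_pos: [626.1, -67.0, 103.5]
tool_rot: [-3.113, -0.411, 0.008]
ft_force: [-0.5, -0.6, -1.1]
width: 50.3
```

Call:
{"name": "send_rows", "arguments": {
  "slide": [
    [0, 0, 0],
    [0, 0, 0],
    [0, 0, 0],
    [0, 0, 0],
    [0, 0, 0],
    [0, 0, 0],
    [0, 0, 0]
  ],
  "rotation": [
    [0, 0, 0],
    [0, 0, 0],
    [0, 0, 0],
    [0, 0, 0],
    [0, 0, 0],
    [0, 0, 0],
    [0, 0, 0]
  ],
  "hand": 0
}}

```text
time: 10.98
tcp_pos: [628.6, -67.3, 107.2]
tool_rot: [3.115, 0.409, 0.001]
ft_force: [-0.3, 0.2, 1.7]
width: 11.8
```

Call:
{"name": "send_rows", "arguments": {
  "slide": [
    [0, 0, 0],
    [0, 0, 0],
    [0, 0, 0],
    [0, 0, 0],
    [0, 0, 0],
    [0, 0, 0],
    [0, 0, 0]
  ],
  "rotation": [
    [0, 0, -0.08],
    [0, 0, -0.16],
    [0, 0, -0.24],
    [0, 0, -0.32],
    [0, 0, -0.4],
    [0, 0, -0.48],
    [0, 0, -0.5]
  ]
}}

```text
time: 11.57
tcp_pos: [628.1, -66.7, 107.2]
tool_rot: [-2.914, -1.172, 0.0]
ft_force: [-2.1, 2.7, 4.8]
width: 12.2
```

```bash
python3 - <<'E'
from h import *
from workcell import bot
e=bot.get_image("wrist"); pickle.dump(e,open("pics/wrist9.pkl","wb"))
st=bot.state(); print(st["time"],st["tcp_pos"],yaw(st),st["ft_force"],st["wrist_torque"],st["width"])
cv2.imwrite("pics/wrist9.png",e["frame"][:,:,::-1])
E
```

```text
11.6167 [628.08016908 -66.66793692 107.21107368] 43.74735452605225 [-2.17118145  3.2814634   4.93411948] [ 0.6045391   0.43106808 -0.02360601] 12.102901131310201
```

View pics/wrist9.png

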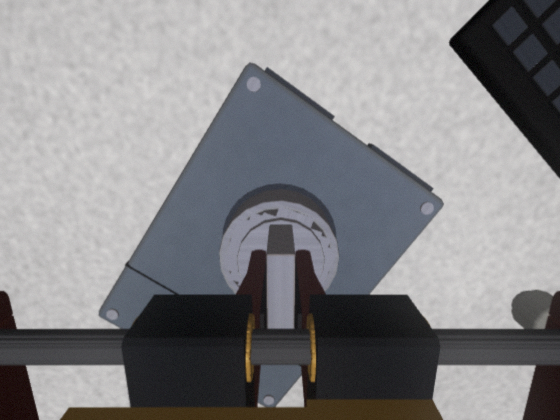

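Call:
{"name": "send_rows", "arguments": {
  "slide": [
    [0, 0, 0],
    [0, 0, 0],
    [0, 0, 0],
    [0, 0, 0],
    [0, 0, 0],
    [0, 0, 0],
    [0, 0, 0],
    [0, 0, 0],
    [0, 0, 0],
    [0, 0, 0]
  ],
  "rotation": [
    [0, 0, -0.08],
    [0, 0, -0.16],
    [0, 0, -0.24],
    [0, 0, -0.32],
    [0, 0, -0.4],
    [0, 0, -0.48],
    [0, 0, -0.56],
    [0, 0, -0.64],
    [0, 0, -0.7],
    [0, 0, -0.7]
  ]
}}

```text
time: 12.45
tcp_pos: [628.0, -66.5, 107.2]
tool_rot: [-2.336, -2.099, -0.0]
ft_force: [-2.8, 3.8, 6.5]
width: 11.5
```

```bash
python3 - <<'E'
from h import *
from workcell import bot
e=bot.get_image("wrist"); pickle.dump(e,open("pics/wrist10.pkl","wb"))
s=bot.get_image("side"); pickle.dump(s,open("pics/side3.pkl","wb"))
st=bot.state(); print(st["time"],st["tcp_pos"],yaw(st),st["ft_force"],st["wrist_torque"],st["width"])
c=lambda d,x,y,w,h,k: cv2.resize(d["frame"][y:y+h,x:x+w,::-1],None,fx=k,fy=k,interpolation=cv2.INTER_CUBIC)
cv2.imwrite("pics/c13.png",np.hstack([c(s,220,110,120,130,3.2),c(e,170,150,200,130*200//120,2)[:416]]))
E
```

```text
12.55 [628.01619347 -66.46633871 107.21277879] 83.69836060365911 [-2.4258564   3.92995464  4.84579954] [ 0.69242166  0.37545289 -0.02571753] 11.628528575833316
```

View pics/c13.png

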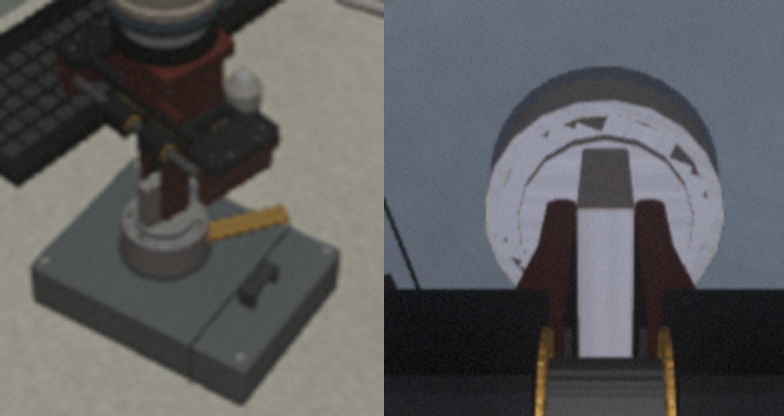

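Call:
{"name": "send_rows", "arguments": {
  "slide": [
    [0, 0, 0],
    [0, 0, 0],
    [0, 0, 0]
  ],
  "rotation": [
    [0, 0, -0.04],
    [0, 0, -0.08],
    [0, 0, -0.08]
  ]
}}

```text
time: 12.8
tcp_pos: [628.0, -66.5, 107.2]
tool_rot: [-2.252, -2.189, -0.001]
ft_force: [-2.2, 3.9, 5.1]
width: 11.9
```

```bash
python3 - <<'E'
from h import *
from workcell import bot
s=bot.get_image("side"); pickle.dump(s,open("pics/side4.pkl","wb"))
st=bot.state(); print(st["time"],st["tcp_pos"],yaw(st),st["ft_force"],st["wrist_torque"],st["joint_torque"].round(3),st["width"])
crop(s,"c14",220,110,120,130,5)
# tongue angle: tip seen in side3 at crop(288,213)/3.2
d=load("side3"); P=at_z(d,np.array([[282,215],[290,205]])/3.2+[220,110],51); print(P)
E
```

```text
12.85 [628.02049846 -66.47329111 107.20501151] 88.29975873233546 [-2.04423965  3.78786305  6.2264729 ] [0.64296054 0.37549119 0.00272111] [ -2.307 -56.28  -22.193  -0.788  -0.88   -0.201] 11.48660202176789
[[ 577.47203617 -152.03783468   51.        ]
 [ 580.01440717 -165.12766486   51.        ]]
```

View pics/c14.png

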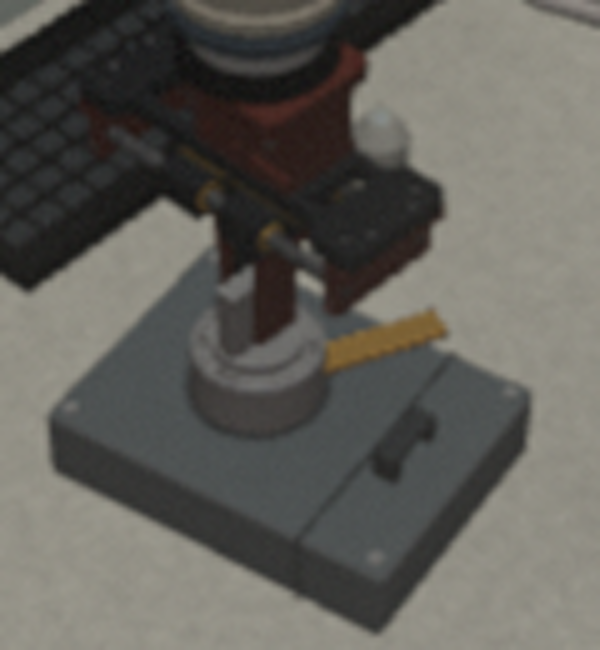

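Call:
{"name": "send_rows", "arguments": {
  "slide": [
    [0, 0, 0],
    [0, 0, 0],
    [0, 0, 0]
  ],
  "rotation": [
    [0, 0, -0.03],
    [0, 0, -0.06],
    [0, 0, -0.06]
  ]
}}

```text
time: 13.1
tcp_pos: [627.9, -66.6, 107.2]
tool_rot: [-2.187, -2.253, -0.001]
ft_force: [-2.6, 3.8, 6.3]
width: 11.9
```

```bash
python3 - <<'E'
from h import *
from workcell import bot
st=bot.state(); print(st["time"],st["tcp_pos"],yaw(st),st["ft_force"],st["wrist_torque"],st["joint_torque"].round(3),st["width"])
d=bot.get_image("side"); pickle.dump(d,open("pics/side5.pkl","wb"))
a=load("side4"); 
cv2.imwrite("pics/c15.png",np.hstack([cv2.resize(x["frame"][165:200,260:320,::-1],None,fx=6.6,fy=6.6,interpolation=cv2.INTER_CUBIC) for x in (a,d)]))
E
```

```text
13.1 [627.941006   -66.56299048 107.20548702] 91.71819420973924 [-2.63049076  3.7805764   6.31799684] [ 0.47481171  0.39244777 -0.58666944] [ -1.164 -56.185 -22.271  -0.99   -0.922  -1.002] 11.935534862830615
```

View pics/c15.png

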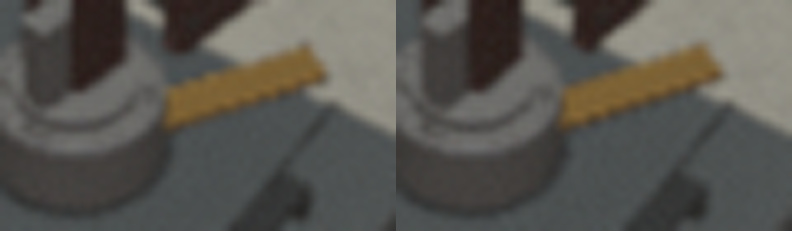

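Call:
{"name": "send_rows", "arguments": {
  "slide": [
    [0, 0, -1],
    [0, 0, -1.5],
    [0, 0, -1.5],
    [0, 0, -1.5],
    [0, 0, -1.5],
    [0, 0, -1.5],
    [0, 0, -1.5]
  ],
  "rotation": [
    [0, 0, 0.05],
    [0, 0, 0.12],
    [0, 0, 0.19],
    [0, 0, 0.26],
    [0, 0, 0.33],
    [0, 0, 0.36],
    [0, 0, 0.36]
  ]
}}

```text
time: 13.73
tcp_pos: [628.1, -67.2, 108.0]
tool_rot: [-2.557, -1.825, 0.001]
ft_force: [-0.2, -0.1, -1.5]
width: 12.1
```

```bash
python3 - <<'E'
from h import *
from workcell import bot
d=bot.get_image("side"); pickle.dump(d,open("pics/side6.pkl","wb"))
e=bot.get_image("wrist"); pickle.dump(e,open("pics/wrist11.pkl","wb"))
st=bot.state(); print(st["time"],st["tcp_pos"],yaw(st),st["ft_force"],st["wrist_torque"],st["joint_torque"].round(3),st["width"])
a=load("side5"); 
c=np.hstack([cv2.resize(x["frame"][165:200,260:320,::-1],None,fx=6.6,fy=6.6,interpolation=cv2.INTER_CUBIC) for x in (a,d)])
w=cv2.resize(e["frame"][160:290,150:390,::-1],(c.shape[1],360),interpolation=cv2.INTER_CUBIC)
cv2.imwrite("pics/c16.png",np.vstack([c,w]))
E
```

```text
13.8333 [628.15776609 -67.25469653 107.99190757] 71.16250576537291 [-0.51393803  0.28421636 -1.42399209] [-0.00271293 -0.05262945 -0.05334678] [ 2.0000e-03 -5.9927e+01 -2.2363e+01  5.8000e-02  1.0000e-03  7.8000e-02] 11.847681302319657
```

View pics/c16.png

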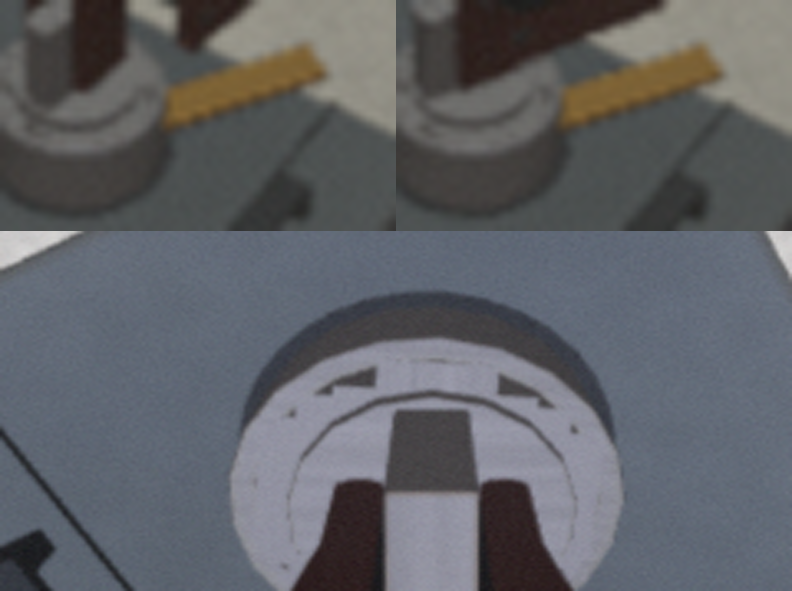

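Call:
{"name": "send_rows", "arguments": {
  "slide": [
    [0, 0, -5],
    [0, 0, -15],
    [0, 0, -25],
    [0, 0, -35],
    [0, 0, -60],
    [0, 0, -75],
    [0, 0, -75]
  ],
  "rotation": [
    [0, 0, 0],
    [0, 0, 0],
    [0, 0, 0],
    [0, 0, 0],
    [0, 0, 0],
    [0, 0, 0],
    [0, 0, 0]
  ]
}}

```text
time: 14.42
tcp_pos: [630.8, -67.6, 187.9]
tool_rot: [2.552, 1.824, 0.009]
ft_force: [-0.1, -0.5, -0.9]
width: 11.6
```

```bash
python3 - <<'E'
from h import *
from workcell import bot
st=bot.state(); print(st["time"],st["tcp_pos"],yaw(st),st["ft_force"],st["width"])
c=(628.1,-67.2,182.8,71.2)
plan(c,(520,-378,185,71.2)); plan(c,(475,-400,185,71.2))
a=np.radians(71.2); print(np.cos(a),np.sin(a))
# dish rim check static
t=load("top0")
print(at_z(t,np.array([[500-400,165],[705-400,165],[202,67],[202,263]])/5+[375,200],30))
d=bot.get_image("side"); pickle.dump(d,open("pics/side7.pkl","wb")); crop(d,"c17",210,90,140,140,4)
E
```

```text
14.4167 [630.83147237 -67.57396376 187.94502983] 71.09997820926871 [-0.10125245 -0.45556608 -0.89780912] 11.562937094547248
slide [-329.1   -2.2   -2.2] rz -0.0 rows>= 7.9
slide [-364.4  -37.7   -2.2] rz -0.0 rows>= 8.8
0.32226569523051113 0.9466492601156964
[[ 473.87096988 -326.76650233   30.        ]
 [ 471.94426861 -435.54499094   30.        ]
 [ 524.36427357 -383.14611741   30.        ]
 [ 421.90402275 -378.42369634   30.        ]]
```

View pics/c17.png

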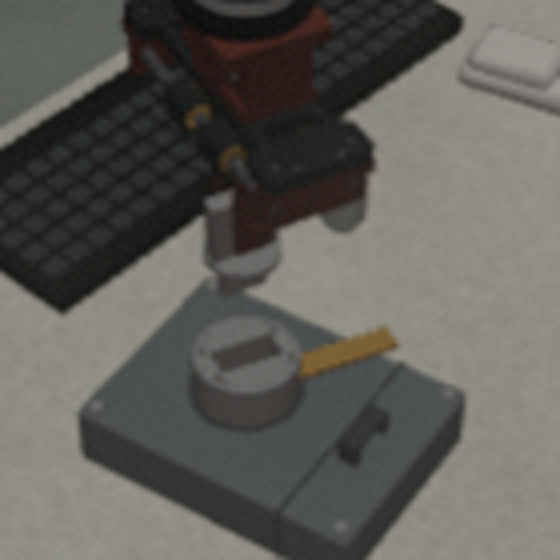

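```bash
python3 - <<'E'
from h import *
plan((628.1,-67.2,182.8,71.2),(460,-422,190,71.2))
E
```

```text
slide [-390.   -44.8   -7.2] rz -0.0 rows>= 9.4
```

Call:
{"name": "send_rows", "arguments": {
  "slide": [
    [-15, -2, -7],
    [-50, -6, -7],
    [-88, -10, -7],
    [-127, -15, -7],
    [-166, -19, -7],
    [-205, -24, -7],
    [-244, -28, -7],
    [-283, -32, -7],
    [-320, -37, -7],
    [-352, -41, -7],
    [-375, -44, -7],
    [-390, -45, -7]
  ],
  "rotation": [
    [0, 0, 0],
    [0, 0, 0],
    [0, 0, 0],
    [0, 0, 0],
    [0, 0, 0],
    [0, 0, 0],
    [0, 0, 0],
    [0, 0, 0],
    [0, 0, 0],
    [0, 0, 0],
    [0, 0, 0],
    [0, 0, 0]
  ]
}}

```text
time: 15.47
tcp_pos: [456.7, -423.8, 189.3]
tool_rot: [-2.557, -1.822, 0.001]
ft_force: [-1.1, 0.3, -2.1]
width: 11.8
```

Call:
{"name": "send_rows", "arguments": {
  "slide": [
    [0, 0, 0],
    [0, 0, 0],
    [0, 0, 0]
  ],
  "rotation": [
    [0, 0, 0],
    [0, 0, 0],
    [0, 0, 0]
  ]
}}

```text
time: 15.72
tcp_pos: [459.4, -420.6, 189.7]
tool_rot: [-2.555, -1.826, -0.0]
ft_force: [-0.0, 0.1, -2.5]
width: 11.8
```

```bash
python3 - <<'E'
from h import *
from workcell import bot
e=bot.get_image("wrist"); pickle.dump(e,open("pics/wrist12.pkl","wb"))
cv2.imwrite("pics/wrist12.png",e["frame"][:,:,::-1])
st=bot.state(); print(st["time"],st["tcp_pos"],yaw(st),st["ft_force"],st["width"])
E
```

```text
15.7667 [ 459.68378916 -420.37725066  189.81209337] 71.15721253286864 [ 0.19619017  0.72150475 -1.21383581] 12.148892404785647
```

View pics/wrist12.png

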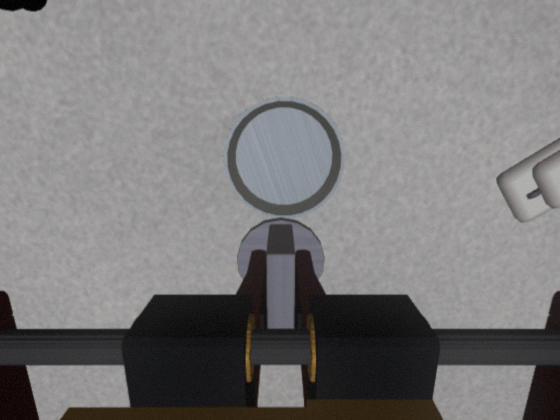

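```bash
python3 - <<'E'
from h import *
CT=R.from_matrix(np.array([[0,-.961,-.278],[1,0,0],[0,-.278,.961]]))
d=load("wrist12"); A=R.from_rotvec(d["attitude"]); T=A*CT.inv()
tcp=d["xyz"]-T.apply([76.63,-1.13,-143.86])
for c in ([[226,157],[344,157]],[[285,98],[285,216]]):
    P=at_z(d,c,30); print(P,np.linalg.norm(P[0]-P[1]),T.inv().apply(P.mean(0)-tcp))
P=at_z(d,[[285,110],[285,206]],5);print("floor?",np.linalg.norm(P[0]-P[1]),T.inv().apply(P.mean(0)-tcp))
print(tcp)
E
```

```text
[[ 427.63672758 -363.06894961   30.        ]
 [ 526.97007275 -397.07121613   30.        ]] 104.99175010373767 [ 43.34426198   3.01804483 159.79064607]
[[ 493.21188455 -333.06421926   30.        ]
 [ 459.81321384 -431.83279088   30.        ]] 104.26265844160064 [ 40.8379039    3.04039235 159.78796965]
floor? 91.88820712592872 [ 37.85296086   3.38402318 184.78440497]
[ 460.547631   -420.3258232   189.74856426]
```

Call:
{"name": "send_rows", "arguments": {
  "slide": [
    [20, 2, 0],
    [40.5, 3.5, 5],
    [40.5, 3.5, 40],
    [40.5, 3.5, 75],
    [40.5, 3.5, 105],
    [40.5, 3.5, 118],
    [40.5, 3.5, 122],
    [40.5, 3.5, 122],
    [40.5, 3.5, 122]
  ],
  "rotation": [
    [0, 0, 0],
    [0, 0, 0],
    [0, 0, 0],
    [0, 0, 0],
    [0, 0, 0],
    [0, 0, 0],
    [0, 0, 0],
    [0, 0, 0],
    [0, 0, 0]
  ]
}}

```text
time: 16.52
tcp_pos: [476.8, -384.8, 69.4]
tool_rot: [2.554, 1.826, 0.001]
ft_force: [-0.5, -0.0, -0.4]
width: 11.9
```

```bash
python3 - <<'E'
from h import *
from workcell import bot
st=bot.state(); print(st["time"],st["tcp_pos"],yaw(st),st["ft_force"],st["width"])
e=bot.get_image("wrist"); pickle.dump(e,open("pics/wrist13.pkl","wb"))
d=bot.get_image("side"); pickle.dump(d,open("pics/side8.pkl","wb"))
st=bot.state(); print(st["time"],st["tcp_pos"],yaw(st),st["ft_force"],st["width"])
c=lambda d,x,y,w,h,k: cv2.resize(d["frame"][y:y+h,x:x+w,::-1],None,fx=k,fy=k,interpolation=cv2.INTER_CUBIC)
cv2.imwrite("pics/c18.png",np.hstack([c(d,330,90,130,100,3),c(e,150,150,260,200,1.5)]))
E
```

```text
16.5167 [ 476.82691437 -384.79467608   69.42203528] 71.12134860733256 [-0.4537352  -0.04006541 -0.40461437] 11.915822550448148
16.6167 [ 476.94150735 -385.26816871   70.0467519 ] 71.09855134039793 [-0.58132044 -0.57177771 -1.41461714] 12.003874559981753
```

View pics/c18.png

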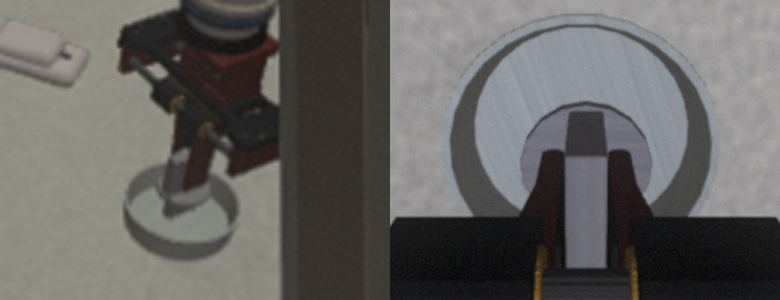

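Call:
{"name": "send_rows", "arguments": {
  "slide": [
    [0, 0, 4],
    [0, 0, 7],
    [0, 0, 8],
    [0, 0, 8]
  ],
  "rotation": [
    [0, 0, 0],
    [0, 0, 0],
    [0, 0, 0],
    [0, 0, 0]
  ]
}}

```text
time: 16.95
tcp_pos: [476.1, -384.9, 61.2]
tool_rot: [2.555, 1.825, 0.0]
ft_force: [-0.7, 1.8, 6.5]
width: 12.0
```

Call:
{"name": "send_rows", "arguments": {
  "slide": [
    [0, 0, 0.7],
    [0, 0, 1.2],
    [0, 0, 1.2]
  ],
  "rotation": [
    [0, 0, 0],
    [0, 0, 0],
    [0, 0, 0]
  ]
}}

```text
time: 17.2
tcp_pos: [476.2, -384.9, 61.1]
tool_rot: [2.555, 1.826, 0.0]
ft_force: [-4.6, 3.1, 16.3]
width: 12.0
```

Call:
{"name": "send_rows", "arguments": {
  "slide": [
    [0, 0, -1.2],
    [0, 0, -1.6],
    [0, 0, -1.6]
  ],
  "rotation": [
    [0, 0, 0],
    [0, 0, 0],
    [0, 0, 0]
  ]
}}

```text
time: 17.45
tcp_pos: [476.1, -384.8, 61.2]
tool_rot: [2.555, 1.826, 0.0]
ft_force: [-0.9, 0.2, 7.2]
width: 12.0
```

Call:
{"name": "send_rows", "arguments": {
  "slide": [
    [0, 0, 0],
    [0, 0, 0],
    [0, 0, 0],
    [0, 0, 0],
    [0, 0, 0],
    [0, 0, 0]
  ],
  "rotation": [
    [0, 0, 0],
    [0, 0, 0],
    [0, 0, 0],
    [0, 0, 0],
    [0, 0, 0],
    [0, 0, 0]
  ],
  "hand": 40
}}

```text
time: 17.95
tcp_pos: [475.8, -384.4, 60.4]
tool_rot: [-2.556, -1.826, 0.0]
ft_force: [-0.0, 0.1, 1.1]
width: 39.6
```

```bash
python3 - <<'E'
from h import *
from workcell import bot
st=bot.state(); print(st["time"],st["tcp_pos"],yaw(st),st["ft_force"],st["width"])
e=bot.get_image("wrist"); pickle.dump(e,open("pics/wrist14.pkl","wb"))
d=bot.get_image("side"); pickle.dump(d,open("pics/side9.pkl","wb"))
c=lambda d,x,y,w,h,k: cv2.resize(d["frame"][y:y+h,x:x+w,::-1],None,fx=k,fy=k,interpolation=cv2.INTER_CUBIC)
cv2.imwrite("pics/c19.png",np.hstack([c(d,330,90,130,100,3),c(e,150,150,260,200,1.5)]))
E
```

```text
17.95 [ 475.75090347 -384.36832497   60.35049889] 71.09606962404372 [-0.02552221  0.14735298  1.08213364] 39.58628339244081
```

View pics/c19.png

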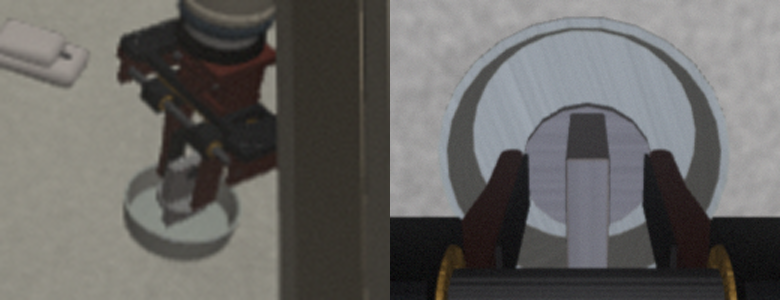

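Call:
{"name": "send_rows", "arguments": {
  "slide": [
    [0, 0, -8],
    [0, 0, -25],
    [0, 0, -50],
    [0, 0, -85],
    [0, 0, -120],
    [0, 0, -140],
    [0, 0, -140]
  ],
  "rotation": [
    [0, 0, 0],
    [0, 0, 0],
    [0, 0, 0],
    [0, 0, 0],
    [0, 0, 0],
    [0, 0, 0],
    [0, 0, 0]
  ]
}}

```text
time: 18.63
tcp_pos: [478.1, -386.3, 206.5]
tool_rot: [2.549, 1.821, 0.004]
ft_force: [0.8, -0.9, -0.4]
width: 40.3
```

Call:
{"name": "send_rows", "arguments": {
  "slide": [
    [-20, 0, 0],
    [-50, 0, 0],
    [-80, 0, 0],
    [-110, 0, 0],
    [-130, 0, 0],
    [-140, 0, 0],
    [-140, 0, 0]
  ],
  "rotation": [
    [0, 0, 0],
    [0, 0, 0],
    [0, 0, 0],
    [0, 0, 0],
    [0, 0, 0],
    [0, 0, 0],
    [0, 0, 0]
  ]
}}

```text
time: 19.22
tcp_pos: [429.4, -518.3, 199.9]
tool_rot: [-2.558, -1.823, 0.0]
ft_force: [0.7, 0.2, -0.4]
width: 40.1
```

```bash
python3 - <<'E'
from h import *
from workcell import bot
ims={n:bot.get_image(n) for n in ("top","side","wrist")}
for n,d in ims.items(): pickle.dump(d,open(f"pics/{n}_f.pkl","wb"))
c=lambda d,x,y,w,h,k: cv2.resize(d["frame"][y:y+h,x:x+w,::-1],None,fx=k,fy=k,interpolation=cv2.INTER_CUBIC)
t,s,w=ims["top"],ims["side"],ims["wrist"]
cv2.imwrite("pics/f1.png",np.vstack([np.hstack([c(t,250,130,200,150,2),c(s,220,100,200,150,2)]),np.hstack([c(w,150,0,266,200,1.5),c(t,0,0,560,420,.7142)[:300,:401]])[:, :799] if 0 else np.hstack([c(w,150,0,266,200,400/266)[:300,:400],cv2.resize(s["frame"][:,:,::-1],(400,300))])]))
st=bot.state(); print(st["time"],st["tcp_pos"],st["ft_force"],st["width"])
E
```

```text
19.3667 [ 430.60277255 -515.63188604  200.08899876] [ 0.87571363  0.19247492 -0.54508566] 39.61505161398887
```

View pics/f1.png

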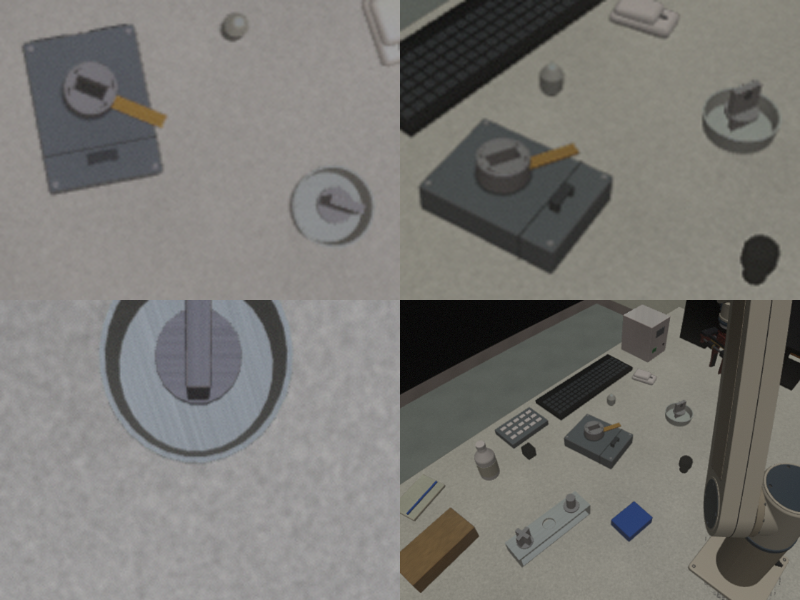

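The final views show the tongue swung well clear of the catch, with its tip near (163,120) in the top crop. The slot is empty, the key stands in the dish, and the gripper touches nothing. I'm handing the job in.

```bash
python3 - <<'E'
from workcell import bot
print(bot.sign_off()); print(bot.state()["time"])
E
```

```text
the job is handed in; nothing more can be done
None
the job is handed in; nothing more can be done
```

The case is unlocked and the flat key is in the dish. I handed the job in at about 19.4 s, and no verdict was reported.

- **Insertion:** I took the flat key from the rack and lowered it into the slot. I let go once there to re-grip it half a turn round, because the last joint could not have made the whole turn from the first grip.
- **Turning:** I turned it counter-clockwise about 1.34 rad, until the wrist torque rose to about 0.6 N m at the stop. I then backed off inside the slot's play and drew the key straight up; the tongue did not move.
- **Setting down:** I stood the key on the dish floor, pressing with up to 16 N before easing off, then let go and moved clear.

**Last checks:**
- The tongue is well clear of the catch.
- The slot is empty.
- The key is standing upright on its blade near the middle of the dish.
- The other two keys are still in the rack.
- The gripper is clear of everything, and the wrist force reads about 0.

**Disagreements:** Positions from the fixed cameras and the wrist camera differed by about 3 mm, so I worked from the wrist camera. The insertion depth was not measured directly: I judged it from the pictures, the tool height and a 1.5 mm push. That push met no clear resistance, but the key later took an upward push of about 5 N while I turned it, as it would with the collar on the rotor.

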